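# Reverse a slide magazine in its loader

## Robot

A 7-joint arm with a two-finger parallel gripper is mounted at the origin on a cart in front of the work surface, level with it; the furniture and walls round the work are solid. World frame = base frame: x ahead of the robot, y to its left, z up, the work surface at z = 0. Lengths are in m, angles in rad, forces in N, time in s.
With the tool pointing down it reaches from about 0.4 to 0.85 m from the base axis. Payload 4.4 kg.
Tool frame: the origin (TCP) lies midway between the tips of the shut fingers; the grasp point (between the pads) lies 19 mm behind it; z points along the fingers, y is the line along which they close (so a half turn about z gives the same grasp; the last joint's range is limited). The gripper opens to 94 mm and grips with 3 to 60 N. Pads are 16 mm wide; open, the fingers measure 119 mm over their backs; the gripper's body (75 mm by 177 mm) begins 78 mm behind the grasp point.
Start: joints at [1.118, 0.628, 0.038, 1.517, -0.027, 0.996, -0.02], TCP at [0.245, -0.602, 0.167] pointing down, gripper open.
Joint ranges: [-3.06, 3.06], [-0.37, 2.12], [-1.25, 1.32], [0.18, 2.47], [-1.1, 4.24], [0.23, 1.98], [-2.94, 2.94]. Speed limits (rad/s): [2.57, 2.57, 3.14, 3.14, 3.14, 3.14, 3.14].

## Interface

Orientations are given as a 3x3 rotation matrix whose columns are the frame's x, y, z axes.
In Python, from station import observe, viewer, ctrl gives the robot as it stands.
- The arm moves only by the tool step_arm, never from a script. Its argument "commands" is a list that holds one entry, the list of rows, each a list of 6 numbers: the shift along the world's x, y, z scaled (see below), then the turn, a rotation vector about the world's x, y, z scaled (see below). A call has 1 to 5 rows; each row is the pose to reach, as a shift and turn from the pose commanded when the call began, turning the shorter way round; what a row does not reach only later rows make up. The controller multiplies each number of a shift by 0.15 m and each number of a turn by 180 degrees. A row lasts 1/12 s, in which the tool goes at most 41.7 mm and 7.16 degrees, less where a joint would pass 70% of its speed; a pose out of reach is approached as far as the arm can. A call with a number of a shift or a turn outside -1 to 1 is refused whole. A call with a gripper value outside its range is refused whole. "jaw" is the gripper command: -1 is shut, 1 is fully open, values between are in proportion, set as the call begins (left out, the last holds). The fingers move at their own pace and stop on an object; "newtons" is the grip in N (left out, the last holds). Time passes only in rows, so rows that repeat a pose let the fingers close. It gives the time, the measured TCP pose, the force, the opening and the grip force at its end, in the units of the state.
- observe(): the state, without advancing time (a new reading comes with each control period).
- viewer.snapshot(name): name is "side" or "top"; returns a dict with "frame" (400x640x3 uint8, blue, green, red), "range_z" (400x640 float32, m along the optical axis (not along the pixel's ray), 0 where there is no reading), "fx", "fy", "cx", "cy" (pixels), "T" (4x4, takes a point from camera to world coordinates). Camera axes: x right, y down, z forward; pixel columns grow to the right and rows downward; lengths in m; the calibration is good to about 2 mm. A picture is of the moment at which its call begins.
- ctrl.finish_job(): hands the job in; it is judged then, once.
The state is a dict: "time_s": time; "joint_positions": joint angles; "joint_velocities": joint speeds; "joint_efforts": joint torques, N m; "eef_pos": TCP position; "orientation": TCP orientation; "force": force on the tool from outside, world axes, zero at the start; "moment": the same for the moment, N m; "gripper_width": finger opening in m; "grip_force": force on a finger pad.
Only numpy, scipy, OpenCV 4.12 (cv2) and the standard library are available. Lean on these libraries where they do the work, as an engineer would, in place of code of your own. Each camera call takes 0.05 s, during which the arm holds its last target. There are 200 camera calls.

## Task

The slide magazine was loaded back to front and sticks out of its sleeve. Press the loader's release button so that the hood springs fully open, draw the magazine right out of the sleeve, turn it end for end and slide it back in, fully home, with its grip standing out of the mouth. Keep the magazine the right way up and about level all the time, leave the hood open, and do not disturb the bottle, the slide carton or the petri dish.

Things in the scene. Friction and masses are not known exactly. Their poses are not given: they have to be found in the camera images.
- loader: Fixed slide loader. Origin on the table under the centre of the sleeve; +x runs from the mouth to the back, y across, z up. A flat grey loading shelf, 78 mm wide, top at z = 6 mm, runs from x = -222 mm into the sleeve as its floor. A white control housing, 50 mm high, stands beside the sleeve at x -54 to 74, y 48 to 132 mm. Nothing stands beside the shelf before the mouth.
- sleeve_mouth (a point): Centre of the open mouth of the white sleeve, at (-60, 0, 23) mm in the loader's frame, axes as the loader's. The sleeve is a tunnel from here to a solid back stop at x = 60.5 mm (loader's frame), inside 55 mm wide (flared to 60 mm over the first 12 mm) and 38 mm high (z 6 to 44 mm), outside 65 mm wide, roof top at z = 48 mm.
- button_top (a point): Centre of the top of the black push button (30 x 26 mm) on the control housing, at (-28, 105, 62) mm in the loader's frame. Pressed straight down it travels 6 mm against a spring (about 4.5 N at full depth) and frees the hood after 4 to 5 mm.
- hood (a joint): Angle of the grey hood over the sleeve: 0 latched shut, 1.75 rad open at its stop. Hinged along y at x = 80, z = 53 mm (loader's frame); shut, it reaches forward to x = -116 mm, 82 mm wide, top at z = 55 mm, and encloses the protruding magazine. Once freed it springs up by itself in 1 to 2 s and stands some 250 mm high at the back.
- release_button (a joint): travel of the push button: 0 up, 0.006 m fully pressed
- magazine_center (a point): Centre of the body of the loose black slide magazine: an open-topped tray 120 long (x), 52 wide (y), 34 mm high, 0.14 to 0.28 kg, holding glass slides; z up, grip at its -x end. It starts reversed: grip inside, the plain +x end 36 to 44 mm out of the mouth. Home, its axes agree with the loader's, it is at (0, 0, 23) mm there and its -x end is flush with the mouth.
- magazine_grip (a point): centre of the magazine's pull grip, at (-80, 0, -4) mm from magazine_center: a bar 14 mm wide (y), 26 mm high (level with the magazine's underside), reaching from the body's end at x = -60 mm to x = -96 mm
- stain_bottle: bystander: brown bottle with a black cap, 59 mm across, 125 mm high; origin under its centre. It stands before the fixed microscope, which is more than 0.35 m high and occupies about x 0.58 to 0.85, y 0.05 to 0.25 m of the table: an arm coming from the right must swing round in front of it, closer to the robot
- slide_carton: bystander: small carton of slides, 28 x 80 x 27 mm high; origin under its centre, long side along its y
- petri_dish: bystander: lidded dish, 62 mm across, 16 mm high; origin under its centre

How it is judged:
By the outcome, as a careful person would: the job done as asked, in the order asked, and still so for the second after the job is handed in, with the robot touching nothing.
It also fails if it takes over 72 s, if anything falls off the work surface, if the arm or the gripper's body presses on something with over 40 N, if the wrist force passes 120 N, or if a joint passes its speed limit or range.

## Working session

There is one attempt and no reset: what is moved stays moved. The work goes in short steps, Python scripts to look and compute and a tool call to move; the robot and the scene stay as the last step left them, time stands still between calls to the robot, and variables do not carry over. Pictures are saved under pics/ and viewed, at most 10 in all, crops included, and the job is handed in when it is done.

Besides the shell and the picture viewer there is one more tool, called after "Request:" as a command line: name --argument value ..., lists and objects as JSON in quotes. step_arm: Moves the arm, as the interface text tells. Its arguments: {"type":"object","properties":{"commands":{"type":"array","items":{"type":"array","items":{"type":"array","items":{"type":"number","minimum":-1,"maximum":1}}}},"jaw":{"type":"number"},"newtons":{"type":"number"}},"required":["commands"]}

```bash
mkdir -p pics
cat > h.py <<'E'
import numpy as np,cv2
from station import observe,viewer,ctrl
def snap(n):
    s=viewer.snapshot(n); return s
def pts(s):
    z=s["range_z"]; v,u=np.indices(z.shape)
    P=np.stack([(u-s["cx"])/s["fx"]*z,(v-s["cy"])/s["fy"]*z,z],-1)
    T=np.array(s["T"]); W=P@T[:3,:3].T+T[:3,3]; W[z==0]=np.nan; return W
E
python3 - <<'E'
from h import *
for n in("top","side"):
    s=snap(n); cv2.imwrite(f"pics/{n}0.png",s["frame"]); np.savez(f"{n}0.npz",W=pts(s),f=s["frame"]); print(n,np.round(s["T"],3).tolist(),s["fx"])
print(observe())
E
```

```text
top [[0.014, -0.988, 0.156, 0.337], [-1.0, -0.016, -0.007, 0.264], [0.009, -0.155, -0.988, 0.921], [0.0, 0.0, 0.0, 1.0]] 392.6667519934907
side [[0.988, -0.127, 0.083, 0.353], [-0.152, -0.863, 0.481, -0.27], [0.011, -0.488, -0.873, 1.048], [0.0, 0.0, 0.0, 1.0]] 467.70235080262097
{'time_s': 0.1, 'joint_positions': array([ 1.1182039 ,  0.62921969,  0.0384579 ,  1.518248  , -0.02698685,
        0.9963123 , -0.0200297 ]), 'joint_velocities': array([-0.00072168, -0.00203693,  0.00183098, -0.00207573, -0.00033617,
        0.00040076, -0.00204105]), 'joint_efforts': array([ 1.95841443e-03, -5.50788224e+01,  1.14712670e+00, -1.87116516e+01,
       -5.21595986e-02,  1.92117045e-02,  8.12621488e-05]), 'eef_pos': array([ 0.2449614 , -0.60136576,  0.16647478]), 'orientation': array([[ 9.26136114e-01,  3.77188896e-01, -6.60345468e-04],
       [ 3.77189472e-01, -9.26134846e-01,  1.53284752e-03],
       [-3.33958848e-05, -1.66870080e-03, -9.99998607e-01]]), 'force': array([0.34399566, 0.08415754, 0.4554075 ]), 'moment': array([-0.03652559, -0.0101959 ,  0.00622295]), 'grip_force': 0.0, 'gripper_width': 0.09382284781173023}
```

View pics/top0.png

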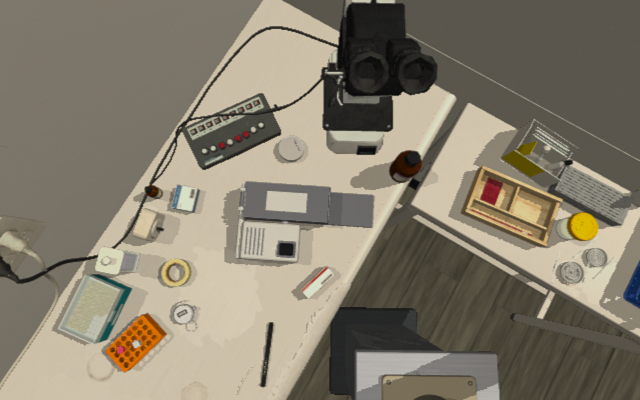

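View pics/side0.png

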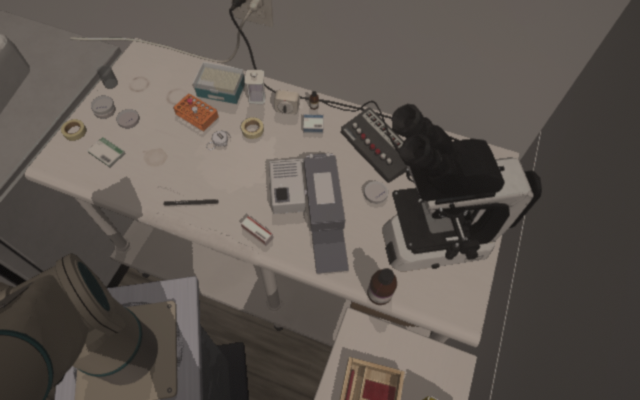

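The top view shows the loader with its hood at about (287,203), shelf to the right at (350,210), housing at (268,242) and button at (286,248). The bottle is at (405,167), the dish at (290,148) and the carton at (316,283). The side view confirms this layout.

Run:
```python
from h import *
D=np.load("top0.npz");W=D["W"];f=D["f"]
for u,v in[(250,195),(287,203),(320,205),(350,210),(286,248),(250,250),(405,160),(290,148),(316,283),(420,330)]:print((u,v),W[v,u].round(3),f[v,u])
def rect(m,n):
    m=cv2.morphologyEx(m.astype(np.uint8),cv2.MORPH_OPEN,np.ones((3,3)))
    c,_=cv2.findContours(m,0,1) ; c=max(c,key=cv2.contourArea); k=np.zeros_like(m);cv2.drawContours(k,[c],-1,1,-1)
    P=W[(k>0)&(m>0)];P=P[~np.isnan(P[:,0])]
    r=cv2.minAreaRect((P[:,:2]*1000).astype(np.float32)); print(n,np.round(r[0]),np.round(r[1]),round(r[2],1),"z",np.median(P[:,2]).round(4),"box",cv2.boxPoints(r).round().tolist())
reg=np.zeros(W.shape[:2],bool);reg[175:270,225:380]=1
Z=W[...,2]
rect(reg&(Z>.052)&(Z<.058)&(np.indices(Z.shape)[0]<226),"hood")
rect(reg&(Z>.046)&(Z<.0535)&(np.indices(Z.shape)[0]>222),"housing")
rect(reg&(f.max(-1)<60)&(np.indices(Z.shape)[0]>235),"button")
rect(reg&(abs(f.astype(int)-f[210,350].astype(int)).max(-1)<14)&(np.indices(Z.shape)[1]>332),"shelf")
r2=np.zeros_like(reg);r2[262:300,290:340]=1;rect(r2&(Z>.018),"carton")
r2[:]=0;r2[140:190,388:425]=1;rect(r2&(Z>.02),"bottle")
r2[:]=0;r2[132:165,272:308]=1;rect(r2&(Z>.009),"dish")
```

```text
(250, 195) [0.495 0.403 0.055] [103 104 106]
(287, 203) [0.478 0.319 0.055] [175 194 202]
(320, 205) [0.475 0.246 0.057] [105 105 107]
(350, 210) [0.472 0.174 0.008] [105 106 106]
(286, 248) [0.378 0.319 0.064] [24 24 23]
(250, 250) [0.373 0.399 0.049] [160 175 180]
(405, 160) [0.565 0.068 0.116] [15 13 16]
(290, 148) [0.618 0.318 0.017] [153 171 180]
(316, 283) [0.303 0.252 0.022] [202 223 215]
(420, 330) [ 0.074 -0.216 -0.851] [56 70 76]
hood [482. 323.] [195.  82.] 86.9 z 0.0558 box [[436.0, 228.0], [518.0, 223.0], [528.0, 418.0], [446.0, 422.0]]
housing [394. 357.] [127.  83.] 87.4 z 0.0508 box [[349.0, 295.0], [432.0, 291.0], [438.0, 418.0], [355.0, 422.0]]
button [376. 320.] [26. 29.] 0.9 z 0.0622 box [[363.0, 334.0], [363.0, 305.0], [389.0, 306.0], [389.0, 335.0]]
shelf [473. 166.] [89. 77.] 85.8 z 0.0068 box [[432.0, 125.0], [509.0, 119.0], [515.0, 208.0], [438.0, 213.0]]
carton [306. 250.] [28. 79.] 43.4 z 0.0278 box [[268.0, 269.0], [323.0, 211.0], [343.0, 231.0], [289.0, 288.0]]
bottle [567.  55.] [58. 54.] 46.8 z 0.0916 box [[528.0, 52.0], [567.0, 16.0], [607.0, 58.0], [567.0, 95.0]]
dish [619. 317.] [61. 60.] 1.3 z 0.017 box [[588.0, 346.0], [589.0, 286.0], [650.0, 288.0], [648.0, 348.0]]
```

Request:
step_arm --commands '[[[0.5,0.8,0.5,0,0,0.144],[0.5,0.8,0.5,0,0,0.144],[0.5,0.8,0.5,0,0,0.144],[0.5,0.8,0.5,0,0,0.144]]]' --jaw -1 --newtons 20

```text
time_s: 0.43
eef_pos: [0.3216, -0.4795, 0.243]
orientation: [[0.663, 0.749, 0.0], [0.749, -0.663, 0.001], [0.001, -0.0, -1.0]]
force: [0.8, -0.0, 0.5]
gripper_width: 0.0709
grip_force: 0.0
```

Request:
step_arm --commands '[[[0.5,0.9,0,0,0,0.144],[0.5,0.9,0,0,0,0.144],[0.5,0.9,0,0,0,0.144],[0.5,0.9,0,0,0,0.144]]]'

```text
time_s: 0.77
eef_pos: [0.3969, -0.3428, 0.2424]
orientation: [[0.267, 0.964, 0.001], [0.964, -0.267, 0.002], [0.002, 0.0, -1.0]]
force: [0.3, -0.2, 0.2]
gripper_width: 0.0441
grip_force: 0.0
```

Request:
step_arm --commands '[[[0.3,1,0,0,0,0.144],[0.3,1,0,0,0,0.144],[0.3,1,0,0,0,0.144],[0.3,1,0,0,0,0.144]]]'

```text
time_s: 1.1
eef_pos: [0.4406, -0.1932, 0.2423]
orientation: [[-0.181, 0.984, -0.0], [0.984, 0.181, 0.001], [0.001, 0.0, -1.0]]
force: [0.8, 0.8, 0.2]
gripper_width: 0.0176
grip_force: 0.0
```

Request:
step_arm --commands '[[[0,1,0,0,0,0.144],[0,1,0,0,0,0.144],[0,1,0,0,0,0.144],[0,1,0,0,0,0.144]]]'

```text
time_s: 1.43
eef_pos: [0.4395, -0.0424, 0.2424]
orientation: [[-0.594, 0.805, -0.0], [0.805, 0.594, 0.001], [0.001, 0.001, -1.0]]
force: [0.4, 0.0, -0.5]
gripper_width: 0.0008
grip_force: 0.0
```

Request:
step_arm --commands '[[[0,1,0,0,0,0.144],[0,1,0,0,0,0.144],[0,1,0,0,0,0.144],[0,1,0,0,0,0.144]]]'

```text
time_s: 1.77
eef_pos: [0.4394, 0.1076, 0.2426]
orientation: [[-0.886, 0.464, 0.001], [0.464, 0.886, 0.002], [0.001, 0.002, -1.0]]
force: [0.6, -0.2, -0.4]
gripper_width: 0.0002
grip_force: 0.0
```

Request:
step_arm --commands '[[[-0.2,1,-0.2,0,0,0.144],[-0.2,1,-0.2,0,0,0.144],[-0.2,1,-0.2,0,0,0.144],[-0.2,1,-0.2,0,0,0.144]]]'

```text
time_s: 2.1
eef_pos: [0.4087, 0.2561, 0.2118]
orientation: [[-0.999, 0.032, -0.001], [0.032, 0.999, 0.001], [0.001, 0.001, -1.0]]
force: [0.4, 0.1, -0.1]
gripper_width: 0.0006
grip_force: 0.0
```

```bash
python3 -c "
from h import *
o=observe();print(o['eef_pos'],o['orientation'][:,1],o['joint_positions'].round(2))"
```

```text
[0.40869013 0.25613562 0.21177982] [0.03249157 0.99947123 0.00124488] [-0.03  0.43 -0.83  1.9   0.38  0.98  0.51]
```

Request:
step_arm --commands '[[[-0.24,0.42,-0.5,0,0,0],[-0.24,0.42,-0.9,0,0,0],[-0.24,0.42,-0.9,0,0,0],[-0.24,0.42,-0.9,0,0,0],[-0.24,0.42,-0.9,0,0,0]]]'

```text
time_s: 2.52
eef_pos: [0.3697, 0.3155, 0.0729]
orientation: [[-0.999, 0.036, -0.008], [0.036, 0.999, -0.004], [0.008, -0.005, -1.0]]
force: [-0.5, 0.1, 0.1]
gripper_width: 0.0004
grip_force: 0.0
```

Request:
step_arm --commands '[[[0,0,-0.05,0,0,0],[0,0,-0.08,0,0,0],[0,0,-0.1,0,0,0],[0,0,-0.12,0,0,0],[0,0,-0.12,0,0,0]]]'

```text
time_s: 2.93
eef_pos: [0.3753, 0.3155, 0.0598]
orientation: [[-0.999, 0.042, 0.001], [0.042, 0.999, 0.0], [-0.001, 0.0, -1.0]]
force: [-0.3, -0.8, -0.0]
gripper_width: 0.0004
grip_force: 0.0
```

Request:
step_arm --commands '[[[0,0.02,-0.01,0,0,0],[0,0.02,-0.02,0,0,0],[0,0.02,-0.03,0,0,0]]]'

```text
time_s: 3.18
eef_pos: [0.3746, 0.3194, 0.0551]
orientation: [[-0.999, 0.041, 0.001], [0.041, 0.999, 0.001], [-0.001, 0.001, -1.0]]
force: [0.2, -0.6, 0.2]
gripper_width: 0.0005
grip_force: 0.0
```

Request:
step_arm --commands '[[[0,0,-0.01,0,0,0],[0,0,-0.015,0,0,0],[0,0,-0.015,0,0,0]]]'

```text
time_s: 3.43
eef_pos: [0.3741, 0.3189, 0.0523]
orientation: [[-0.999, 0.04, -0.0], [0.04, 0.999, -0.0], [0.0, -0.0, -1.0]]
force: [0.3, -0.3, -0.7]
gripper_width: 0.0006
grip_force: 0.0
```

```bash
python3 -c "
from h import *
o=observe();print(o['eef_pos'],o['force'],o['joint_positions'].round(2))
s=snap('side');cv2.imwrite('pics/s1.png',s['frame'][100:300,200:460])
W=pts(s)[150:230,290:350,2];print(np.nanmax(W))"
```

```text
[0.37409894 0.31886654 0.05231951] [ 0.33533431 -0.32680206 -0.6991622 ] [-0.34  0.66 -0.62  2.05  0.64  0.64  0.13]
0.28266093424369965
```

View pics/s1.png

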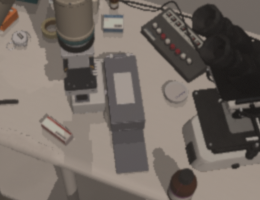

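The side crop shows the hood still shut at (125,90), with the gripper over the housing at (80,75) hiding the button. I'll check the fingertips against the button in the depth data.

```bash
python3 -c "
from h import *
o=observe();print(o['eef_pos'],o['force'])
for n in('side','top'):
  s=snap(n);W=pts(s);f=s['frame']
  if n=='side': cv2.imwrite('pics/s2.png',cv2.resize(f[140:230,255:350],None,fx=6,fy=6))
  m=(abs(W[...,0]-.376)<.05)&(abs(W[...,1]-.32)<.06)&(W[...,2]>.045)&(W[...,2]<.16)
  h=np.histogram(W[m][:,2],bins=np.arange(.045,.165,.01));print(n,h[0])
  k=m&(W[...,2]<.075)&(f.max(-1)<60);print(k.sum(),np.nanmin(W[k],0),np.nanmax(W[k],0),np.median(W[k][:,2])) if k.any() else 0
"
```

```text
[0.37411576 0.31892991 0.05240905] [ 0.95601254 -0.16495246  0.8005763 ]
side [383  71   2   0   0   0   0   0   0   0   0]
47 [0.36198739 0.30189877 0.0538412 ] [0.38493051 0.31385312 0.06583932] 0.06142216987909355
top [0 0 0 0 0 0 0 0 0 0 0]
```

View pics/s2.png

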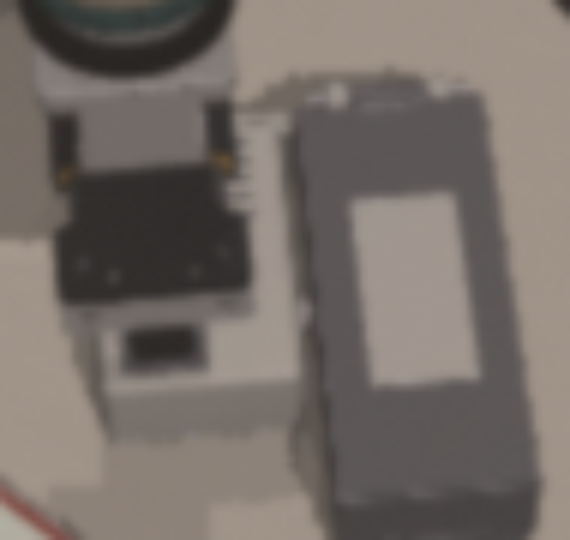

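The picture shows the gripper's body at (150,230) and the button's front half at (165,348), still unpressed, with no fingertip on it. I'll measure where the gripper body really is.

```bash
python3 -c "
from h import *
s=snap('side');W=pts(s)
for u,v in [(0,0)]:pass
for (a,b) in [(150,230),(150,290),(150,140),(70,160),(70,280),(240,280),(150,305),(165,325),(165,348),(165,365)]:
  u=255+a//6;v=140+b//6;print((a,b),W[v,u].round(4))
print(observe())
s=snap('top');W=pts(s);m=(W[...,2]>.07)&(abs(W[...,1]-.3)<.1)&(abs(W[...,0]-.37)<.1);print(m.sum(),np.min(W[m],0) if m.any() else 0)
cv2.imwrite('pics/t2.png',s['frame'][150:330,180:460])
"
```

```text
(150, 230) [0.3722 0.2505 0.2352]
(150, 290) [0.3695 0.2298 0.2301]
(150, 140) [0.3762 0.2798 0.2464]
(70, 160) [0.3466 0.2979 0.2152]
(70, 280) [0.3417 0.2377 0.2317]
(240, 280) [0.4005 0.231  0.2286]
(150, 305) [0.3692 0.234  0.2154]
(165, 325) [0.3756 0.3139 0.0634]
(165, 348) [0.3743 0.3049 0.0597]
(165, 365) [0.3738 0.3036 0.0523]
{'time_s': 3.6333, 'joint_positions': array([-0.3447066 ,  0.65610774, -0.62495426,  2.04772177,  0.64251379,
        0.63794753,  0.12506078]), 'joint_velocities': array([ 2.49496036e-03,  8.67254122e-04, -3.14949726e-04, -8.30035607e-04,
       -3.48644824e-05, -1.98864899e-03,  1.09728707e-04]), 'joint_efforts': array([-4.96981811e-03, -4.45922148e+01, -6.49497718e+00, -1.05657470e+01,
       -3.57875484e-02,  2.73031276e-02,  1.65855272e-04]), 'eef_pos': array([0.3742401 , 0.31908507, 0.05254723]), 'orientation': array([[-9.99183206e-01,  4.04094205e-02,  6.91128475e-06],
       [ 4.04094210e-02,  9.99183202e-01,  9.11658927e-05],
       [-3.22167873e-06,  9.13707100e-05, -9.99999996e-01]]), 'force': array([-0.14948711, -0.32701136, -0.58768513]), 'moment': array([ 0.08072729, -0.09560508,  0.05832658]), 'grip_force': 0.0, 'gripper_width': 0.0005923392880822294}
19160 [0.31340738 0.20001608 0.23136097]
```

View pics/t2.png

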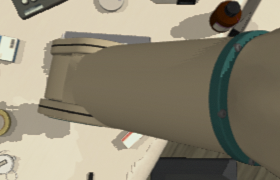

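The top crop shows only the forearm over the loader, with the bottle clear at (230,15). There is no contact force yet, so I'll go down gently.

Request:
step_arm --commands '[[[0,0,-0.01,0,0,0],[0,0,-0.02,0,0,0],[0,0,-0.02,0,0,0]]]'

```text
time_s: 3.93
eef_pos: [0.3741, 0.3188, 0.0493]
orientation: [[-0.999, 0.041, -0.0], [0.041, 0.999, -0.0], [0.0, -0.0, -1.0]]
force: [0.6, -0.3, -0.2]
gripper_width: 0.0007
grip_force: 0.0
```

```bash
python3 -c "
from h import *
o=observe();print(o['eef_pos'],o['force'])
s=snap('side');W=pts(s);f=s['frame']
for v in range(190,206,1):print(v,[(W[v,u].round(4).tolist(),int(f[v,u].max())) for u in (282,)])
m=(abs(W[...,0]-.48)<.03)&(abs(W[...,1]-.3)<.06);print(np.nanmedian(W[m][:,2]))
"
```

```text
[0.37411186 0.31879656 0.04925026] [ 0.55324023 -0.29682079 -0.19420932]
190 [([0.3732, 0.2309, 0.2195], 80)]
191 [([0.3731, 0.2327, 0.2126], 106)]
192 [([0.3731, 0.2372, 0.201], 114)]
193 [([0.3729, 0.2388, 0.1943], 114)]
194 [([0.3727, 0.2386, 0.1905], 106)]
195 [([0.3752, 0.3105, 0.0644], 73)]
196 [([0.3749, 0.3087, 0.0628], 50)]
197 [([0.3746, 0.3059, 0.0628], 47)]
198 [([0.3743, 0.304, 0.0613], 45)]
199 [([0.3741, 0.3048, 0.0551], 54)]
200 [([0.3737, 0.3011, 0.0566], 76)]
201 [([0.3734, 0.299, 0.0555], 93)]
202 [([0.3732, 0.2984, 0.0516], 119)]
203 [([0.3729, 0.2969, 0.0494], 143)]
204 [([0.3726, 0.2954, 0.0469], 147)]
205 [([0.3723, 0.2943, 0.044], 131)]
0.056403168595788755
```

Request:
step_arm --commands '[[[0,0,0.2,0,0,0],[0,0,0.2,0,0,0],[0,0,0.2,0,0,0],[0,0,0.2,0,0,0],[0,0,0.2,0,0,0]]]' --jaw 0.9

```text
time_s: 4.4
eef_pos: [0.374, 0.3185, 0.079]
orientation: [[-0.999, 0.041, -0.001], [0.041, 0.999, -0.001], [0.001, -0.001, -1.0]]
force: [-0.1, -1.1, -0.0]
gripper_width: 0.0305
grip_force: 0.0
```

Request:
step_arm --commands '[[[0,0,0,0,0,0],[0,0,0,0,0,0],[0,0,0,0,0,0],[0,0,0,0,0,0],[0,0,0,0,0,0]]]'

```text
time_s: 4.82
eef_pos: [0.3741, 0.319, 0.0794]
orientation: [[-0.999, 0.04, -0.0], [0.04, 0.999, -0.0], [0.0, -0.0, -1.0]]
force: [0.0, -0.3, 0.4]
gripper_width: 0.0637
grip_force: 0.0
```

```bash
python3 -c "
from h import *
o=observe();print(o['eef_pos'],o['gripper_width'])
s=snap('side');W=pts(s);f=s['frame']
for v in range(178,206,1):print(v,[(W[v,u].round(3).tolist(),int(f[v,u].max())) for u in (282,)])
cv2.imwrite('pics/s3.png',cv2.resize(f[140:230,255:350],None,fx=6,fy=6))
"
```

```text
[0.37413104 0.31897504 0.07938212] 0.06365501207332999
178 [([0.376, 0.236, 0.258], 49)]
179 [([0.375, 0.234, 0.257], 50)]
180 [([0.375, 0.23, 0.259], 49)]
181 [([0.375, 0.232, 0.253], 51)]
182 [([0.375, 0.232, 0.248], 71)]
183 [([0.375, 0.233, 0.244], 103)]
184 [([0.375, 0.239, 0.229], 113)]
185 [([0.374, 0.238, 0.228], 115)]
186 [([0.374, 0.24, 0.221], 115)]
187 [([0.374, 0.239, 0.218], 115)]
188 [([0.375, 0.276, 0.154], 115)]
189 [([0.375, 0.276, 0.15], 115)]
190 [([0.375, 0.275, 0.147], 115)]
191 [([0.375, 0.276, 0.141], 115)]
192 [([0.375, 0.275, 0.138], 114)]
193 [([0.374, 0.277, 0.13], 108)]
194 [([0.376, 0.314, 0.064], 82)]
195 [([0.375, 0.312, 0.063], 57)]
196 [([nan, nan, nan], 47)]
197 [([0.375, 0.308, 0.059], 48)]
198 [([0.374, 0.304, 0.061], 46)]
199 [([0.374, 0.302, 0.06], 55)]
200 [([0.374, 0.302, 0.055], 75)]
201 [([0.373, 0.3, 0.054], 93)]
202 [([0.373, 0.298, 0.052], 120)]
203 [([0.373, 0.296, 0.051], 148)]
204 [([0.372, 0.293, 0.051], 149)]
205 [([0.372, 0.295, 0.044], 131)]
```

View pics/s3.png

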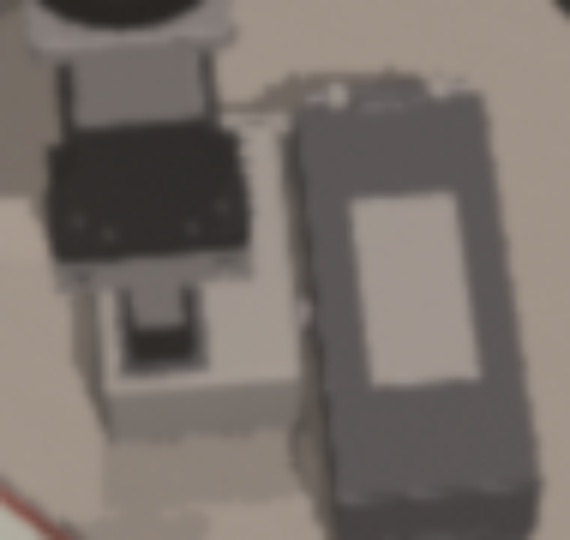

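The picture shows the front finger at (160,300), its tip ending above the button at (163,345). Depth puts the tip near z=0.128 while the reported TCP is 0.079, so the reported height reads about 47 mm too low. I'll find the true offset by contact.

Request:
step_arm --commands '[[[0,0,-0.2,0,0,0],[0,0,-0.2,0,0,0],[0,0,-0.2,0,0,0],[0,0,-0.2,0,0,0],[0,0,-0.2,0,0,0]]]' --jaw -1

```text
time_s: 5.28
eef_pos: [0.3746, 0.3196, 0.0504]
orientation: [[-0.999, 0.04, 0.001], [0.04, 0.999, 0.001], [-0.001, 0.001, -1.0]]
force: [0.2, 0.7, -0.0]
gripper_width: 0.0414
grip_force: 0.0
```

Request:
step_arm --commands '[[[0,0,-0.03,0,0,0],[0,0,-0.06,0,0,0],[0,0,-0.08,0,0,0],[0,0,-0.1,0,0,0],[0,0,-0.1,0,0,0]]]'

```text
time_s: 5.7
eef_pos: [0.3739, 0.3186, 0.0339]
orientation: [[-0.999, 0.04, -0.001], [0.04, 0.999, -0.001], [0.001, -0.001, -1.0]]
force: [1.1, 0.1, -0.6]
gripper_width: 0.0079
grip_force: 0.0
```

```bash
python3 -c "
from h import *
o=observe();print(o['eef_pos'],o['gripper_width'],o['force'])
s=snap('side');W=pts(s);f=s['frame']
for v in range(186,206,1):print(v,[(W[v,u].round(3).tolist(),int(f[v,u].max())) for u in (282,)])
"
```

```text
[0.37390793 0.31864082 0.03392041] 0.007924925482593137 [ 1.06268321  0.05839933 -0.58139058]
186 [([0.375, 0.244, 0.213], 49)]
187 [([0.374, 0.24, 0.217], 49)]
188 [([0.374, 0.239, 0.214], 49)]
189 [([0.374, 0.237, 0.213], 50)]
190 [([0.373, 0.235, 0.212], 50)]
191 [([0.373, 0.234, 0.211], 49)]
192 [([0.373, 0.229, 0.215], 49)]
193 [([0.373, 0.231, 0.207], 56)]
194 [([0.372, 0.233, 0.2], 82)]
195 [([0.372, 0.233, 0.195], 106)]
196 [([0.372, 0.24, 0.179], 113)]
197 [([0.372, 0.239, 0.177], 112)]
198 [([0.372, 0.237, 0.176], 96)]
199 [([0.374, 0.304, 0.057], 72)]
200 [([0.374, 0.302, 0.056], 76)]
201 [([0.373, 0.301, 0.053], 92)]
202 [([0.373, 0.298, 0.052], 118)]
203 [([0.373, 0.295, 0.052], 143)]
204 [([0.373, 0.294, 0.049], 146)]
205 [([0.372, 0.293, 0.046], 130)]
```

Request:
step_arm --commands '[[[0,0,-0.04,0,0,0],[0,0,-0.08,0,0,0],[0,0,-0.1,0,0,0],[0,0,-0.1,0,0,0]]]'

```text
time_s: 6.08
eef_pos: [0.3746, 0.3194, 0.0191]
orientation: [[-0.999, 0.04, 0.0], [0.04, 0.999, 0.0], [-0.0, 0.0, -1.0]]
force: [1.0, -0.5, 4.2]
gripper_width: 0.0005
grip_force: 1.9
```

Request:
step_arm --commands '[[[0,0,-0.01,0,0,0],[0,0,-0.02,0,0,0],[0,0,-0.02,0,0,0]]]'

```text
time_s: 6.33
eef_pos: [0.3747, 0.3194, 0.0179]
orientation: [[-0.999, 0.04, 0.002], [0.04, 0.999, 0.0], [-0.002, 0.0, -1.0]]
force: [-1.8, -2.4, 15.3]
gripper_width: 0.0004
grip_force: 7.8
```

Request:
step_arm --commands '[[[0,0,0.03,0,0,0],[0,0,0.1,0,0,0],[0,0,0.1,0,0,0],[0,0,0.1,0,0,0],[0,0,0.1,0,0,0]]]'

```text
time_s: 6.75
eef_pos: [0.374, 0.3185, 0.0313]
orientation: [[-0.999, 0.041, -0.001], [0.041, 0.999, -0.001], [0.0, -0.001, -1.0]]
force: [-0.5, -0.6, -0.6]
gripper_width: 0.0006
grip_force: 0.0
```

```bash
python3 -c "
from h import *
o=observe();print(o['eef_pos'],o['force'],o['joint_positions'].round(2))
s=snap('side');cv2.imwrite('pics/s4.png',s['frame'][60:300,200:460])
"
```

```text
[0.37399475 0.31853813 0.03131935] [-0.46675131 -0.55271796 -0.64493363] [-0.37  0.69 -0.59  2.06  0.68  0.59  0.09]
```

View pics/s4.png

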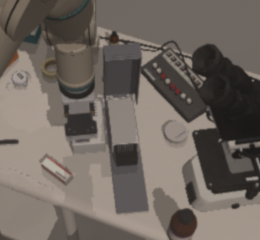

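The crop shows the hood open, standing at (122,70). The white sleeve is at (122,125), the magazine's black end at (125,155), and the carton, dish and bottle are untouched.

Request:
step_arm --commands '[[[0,0,0.9,0,0,0],[0,0,0.9,0,0,0],[0,0,0.9,0,0,0],[0,0,0.9,0,0,0]]]' --jaw 1

```text
time_s: 7.13
eef_pos: [0.3757, 0.3219, 0.1713]
orientation: [[-0.999, 0.04, 0.005], [0.04, 0.999, 0.006], [-0.005, 0.006, -1.0]]
force: [0.5, 1.0, -0.9]
gripper_width: 0.0235
grip_force: 0.0
```

Request:
step_arm --commands '[[[0.2,-1,0,0,0,-0.12],[0.2,-1,0,0,0,-0.12],[0.2,-1,0,0,0,-0.12],[0.2,-1,0,0,0,-0.12]]]'

```text
time_s: 7.47
eef_pos: [0.4039, 0.1644, 0.1657]
orientation: [[-0.911, 0.413, -0.001], [0.413, 0.911, -0.003], [-0.0, -0.003, -1.0]]
force: [0.5, -0.6, -0.5]
gripper_width: 0.0504
grip_force: 0.0
```

```bash
cat > loc.py <<'E'
from h import *
def rect(P,n):
    r=cv2.minAreaRect((P[:,:2]*1000).astype(np.float32)); print(n,len(P),"z",np.median(P[:,2]).round(4),cv2.boxPoints(r).round(1).tolist(),np.round(r[0],1),np.round(r[1],1),round(r[2],1))
ex=np.array([.0506,.9987]);ey=np.array([-.9987,.0506]);O=np.array([.4825,.3425])
def toL(W): return np.stack([(W[...,:2]-O)@ex,(W[...,:2]-O)@ey,W[...,2]],-1)
E
python3 - <<'E'
from loc import *
o=observe();print(o['eef_pos'],o['joint_positions'].round(2))
for n in("side","top"):
    s=snap(n);W=pts(s);f=s["frame"].astype(int);L=toL(W);br=f.max(-1)
    z=W[...,2]
    m=(abs(L[...,1])<.045)&(z>.043)&(z<.053)&(br>120)&(L[...,0]>-.09)&(L[...,0]<.09)
    if m.sum()>20: rect(W[m],n+" roof")
    m=(abs(L[...,1])<.04)&(z>.025)&(z<.046)&(br<75)&(L[...,0]>-.13)&(L[...,0]<-.055)
    if m.sum()>20:
        rect(W[m],n+" mag");print(np.percentile(L[m][:,0],[1,5,50,99]),np.percentile(L[m][:,1],[2,50,98]))
    if n=="side":
        m=(abs(L[...,1])<.05)&(z>.1)&(L[...,0]>.03)&(L[...,0]<.25);print("hood zmax",z[m].max() if m.any() else 0)
E
```

```text
[0.40390995 0.16438954 0.16574224] [ 0.07  0.4  -0.7   2.07  0.36  0.8   0.29]
side roof 579 z 0.0489 [[447.5, 282.29998779296875], [509.29998779296875, 278.1000061035156], [518.9000244140625, 421.0], [457.1000061035156, 425.20001220703125]] [483.2 351.7] [143.2  62. ] 86.2
side mag 158 z 0.0378 [[449.3999938964844, 240.5], [503.0, 236.89999389648438], [506.29998779296875, 285.70001220703125], [452.70001220703125, 289.20001220703125]] [477.9 263.1] [48.9 53.7] 86.2
[-0.10318774 -0.10238743 -0.09897013 -0.05659033] [-0.02449732  0.00165516  0.02723747]
hood zmax 0.25620711664856743
top roof 1683 z 0.0489 [[433.70001220703125, 284.20001220703125], [513.2999877929688, 278.8999938964844], [522.5999755859375, 416.8999938964844], [443.1000061035156, 422.29998779296875]] [478.2 350.6] [138.4  79.7] 86.1
top mag 94 z 0.0395 [[451.3999938964844, 244.1999969482422], [503.5, 240.3000030517578], [506.29998779296875, 277.6000061035156], [454.20001220703125, 281.5]] [478.9 260.9] [37.4 52.2] 85.7
[-0.10065325 -0.09968334 -0.08474944 -0.06246382] [-0.02626878 -0.00796853  0.02521028]
```

Request:
step_arm --commands '[[[0.49,0.65,-0.5,0,0,-0.19],[0.49,0.65,-0.5,0,0,-0.19],[0.49,0.65,-0.5,0,0,-0.19],[0.49,0.65,-0.5,0,0,-0.19],[0.49,0.65,-0.5,0,0,-0.19]]]'

```text
time_s: 7.98
eef_pos: [0.4774, 0.2711, 0.0882]
orientation: [[-0.527, 0.85, -0.003], [0.85, 0.527, 0.002], [0.003, -0.001, -1.0]]
force: [0.4, -0.3, 0.1]
gripper_width: 0.0914
grip_force: 0.0
```

Request:
step_arm --commands '[[[0,0,-0.35,0,0,-0.194],[0,0,-0.35,0,0,-0.194],[0,0,-0.35,0,0,-0.194],[0,0,-0.35,0,0,-0.194],[0,0,-0.35,0,0,-0.194]]]'

```text
time_s: 8.4
eef_pos: [0.4764, 0.2676, 0.0377]
orientation: [[0.057, 0.998, -0.002], [0.998, -0.057, -0.0], [-0.001, -0.002, -1.0]]
force: [-0.1, -0.3, -1.2]
gripper_width: 0.0939
grip_force: 0.0
```

Run:
```python
from loc import *
o=observe();print(o['eef_pos'],o['orientation'][:,1],o['gripper_width'],o['joint_positions'].round(2))
s=snap("side");cv2.imwrite("pics/s5.png",cv2.resize(s["frame"][120:290,230:430],None,fx=3,fy=3))
W=pts(s);z=W[...,2];m=(z>.06)&(z<.14)&(abs(W[...,0]-.478)<.08)&(W[...,1]>.15)&(W[...,1]<.3);P=W[m]
for a,b in((.4,.478),(.478,.56)):
    q=P[(P[:,0]>a)&(P[:,0]<b)];print(len(q),q.min(0).round(4),q.max(0).round(4)) if len(q) else print("none")
```

```text
[0.47641877 0.26760386 0.03767385] [ 0.9983647  -0.0571353  -0.00186853] 0.09385670018717548 [-0.42  0.67 -0.22  1.92  0.25  0.58 -0.86]
65 [0.4174 0.26   0.0751] [0.4276 0.2798 0.1392]
87 [0.5226 0.2536 0.0796] [0.535  0.2735 0.1392]
```

View pics/s5.png

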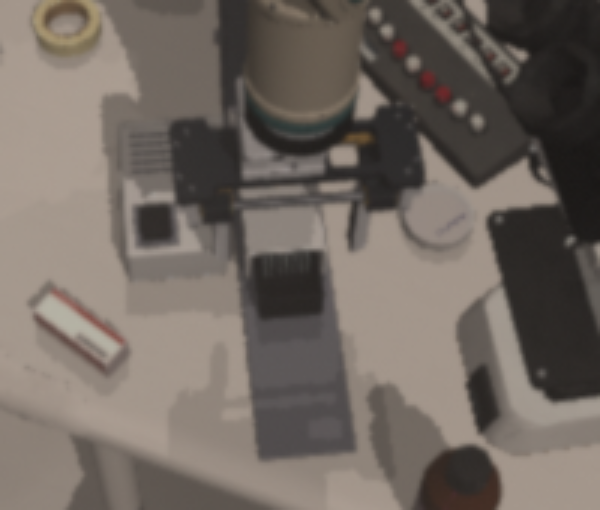

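The crop shows the open fingers at (215,235) and (357,225) straddling the sleeve mouth, and the magazine end at (288,285). Depth puts the tips at z=0.075, so true height is the reading plus 0.0375.

Request:
step_arm --commands '[[[0.01,-0.05,0,0,0,0],[0.01,-0.05,-0.15,0,0,0],[0.01,-0.05,-0.3,0,0,0],[0.01,-0.05,-0.42,0,0,0],[0.01,-0.05,-0.42,0,0,0]]]'

```text
time_s: 8.87
eef_pos: [0.4766, 0.2574, -0.0271]
orientation: [[0.05, 0.999, -0.005], [0.999, -0.05, -0.003], [-0.003, -0.005, -1.0]]
force: [0.4, -0.6, -0.4]
gripper_width: 0.0941
grip_force: 0.0
```

Request:
step_arm --commands '[[[0,0,0,0,0,0],[0,0,0,0,0,0],[0,0,0,0,0,0],[0,0,0,0,0,0],[0,0,0,0,0,0]]]' --jaw -1 --newtons 15

```text
time_s: 9.28
eef_pos: [0.4799, 0.2593, -0.0231]
orientation: [[0.053, 0.999, 0.001], [0.999, -0.053, 0.001], [0.001, 0.001, -1.0]]
force: [-0.1, -0.6, 0.5]
gripper_width: 0.0641
grip_force: 0.0
```

Request:
step_arm --commands '[[[0,0,0,0,0,0],[0,0,0,0,0,0],[0,0,0,0,0,0]]]'

```text
time_s: 9.53
eef_pos: [0.4785, 0.2589, -0.0236]
orientation: [[0.052, 0.999, -0.001], [0.999, -0.052, -0.0], [-0.001, -0.001, -1.0]]
force: [-1.8, -1.1, 5.9]
gripper_width: 0.0518
grip_force: 15.0
```

Request:
step_arm --commands '[[[-0.01,-0.16,0.005,0,0,0],[-0.02,-0.32,0.005,0,0,0],[-0.03,-0.49,0.005,0,0,0],[-0.04,-0.65,0.005,0,0,0],[-0.05,-0.82,0.005,0,0,0]]]'

```text
time_s: 9.95
eef_pos: [0.4718, 0.1355, -0.0233]
orientation: [[0.052, 0.999, 0.001], [0.999, -0.052, 0.001], [0.001, 0.001, -1.0]]
force: [0.9, -0.3, -2.3]
gripper_width: 0.052
grip_force: 15.0
```

Request:
step_arm --commands '[[[0,0,0,0,0,0],[0,0,0,0,0,0]]]'

```text
time_s: 10.12
eef_pos: [0.4718, 0.1337, -0.0233]
orientation: [[0.056, 0.998, -0.0], [0.998, -0.056, -0.001], [-0.001, -0.0, -1.0]]
force: [-0.0, -0.4, -1.6]
gripper_width: 0.0518
grip_force: 15.0
```

Run:
```python
from loc import *
o=observe();print(o['eef_pos'],o['force'],o['gripper_width'],o['joint_positions'].round(2))
for n in ("side","top"):
    s=snap(n);W=pts(s);f=s["frame"];br=f.max(-1);z=W[...,2]
    if n=="side":cv2.imwrite("pics/s6.png",cv2.resize(f[120:300,250:400],None,fx=3,fy=3))
    L=toL(W);m=(abs(L[...,1])<.035)&(z>.022)&(z<.048)&(br<75)&(L[...,0]>-.25)&(L[...,0]<-.065)
    if m.sum()>20: rect(W[m],n);print(np.percentile(L[m][:,0],[1,99]),np.percentile(L[m][:,1],[2,98]))
```

```text
[ 0.47176496  0.13373941 -0.02330598] [-0.00228485 -0.4409727  -1.55344305] 0.05179686963616923 [-0.22  0.73 -0.18  2.1   0.36  0.34 -0.74]
side 154 z 0.0363 [[444.6000061035156, 114.80000305175781], [498.1000061035156, 114.0999984741211], [498.70001220703125, 161.0], [445.20001220703125, 161.6999969482422]] [471.7 137.9] [46.9 53.5] 89.2
[-0.22824836 -0.18163535] [-0.02573014  0.02619731]
top 345 z 0.0338 [[448.6000061035156, 154.1999969482422], [500.79998779296875, 152.0], [505.8999938964844, 272.0], [453.70001220703125, 274.20001220703125]] [477.2 213.1] [120.1  52.3] 87.6
[-0.18570758 -0.06996288] [-0.02667715  0.0246145 ]
```

View pics/s6.png

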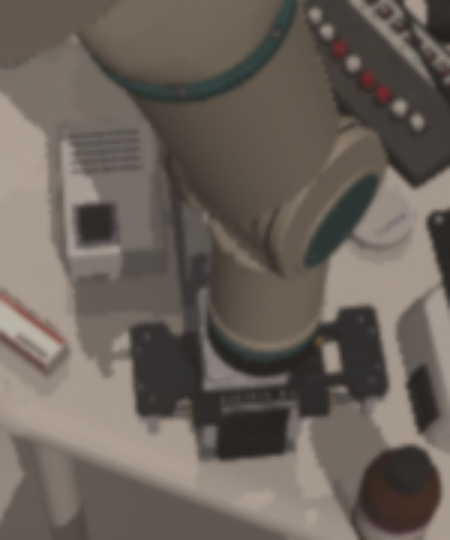

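The crop shows the magazine drawn out at (250,425) between the fingers, well in front of the sleeve; the bottle at (400,490) is clear. Depth puts its body at y≈0.114–0.234 and the grip end at about 0.270, clear of the mouth. Next I regrasp at the centre.

Request:
step_arm --commands '[[[0,0,0,0,0,0],[0,0,0,0,0,0],[0,0,0,0,0,0],[0,0,0,0,0,0]]]' --jaw 0.5

```text
time_s: 10.55
eef_pos: [0.4719, 0.1369, -0.0231]
orientation: [[0.052, 0.999, 0.0], [0.999, -0.052, 0.001], [0.001, 0.0, -1.0]]
force: [-1.6, -0.5, 0.5]
gripper_width: 0.0698
grip_force: 0.0
```

Request:
step_arm --commands '[[[0.01,0.14,-0.02,0,0,0],[0.02,0.28,-0.02,0,0,0],[0.02,0.28,-0.02,0,0,0],[0.02,0.28,-0.02,0,0,0]]]'

```text
time_s: 10.88
eef_pos: [0.4746, 0.1795, -0.0262]
orientation: [[0.05, 0.999, 0.0], [0.999, -0.05, 0.001], [0.001, 0.0, -1.0]]
force: [-0.0, -0.1, -0.6]
gripper_width: 0.0707
grip_force: 0.0
```

Request:
step_arm --commands '[[[0,0,0,0,0,0],[0,0,0,0,0,0],[0,0,0,0,0,0],[0,0,0,0,0,0]]]' --jaw -1 --newtons 30

```text
time_s: 11.22
eef_pos: [0.4744, 0.1767, -0.0262]
orientation: [[0.054, 0.999, -0.001], [0.999, -0.054, -0.001], [-0.001, -0.001, -1.0]]
force: [-0.7, -0.2, 1.6]
gripper_width: 0.052
grip_force: 29.9
```

Gripped. Now lift and turn it.

Request:
step_arm --commands '[[[0,0,0.15,0,0,0],[0,0,0.3,0,0,0],[-0.1,0.05,0.45,0,0,0],[-0.2,0.1,0.45,0,0,0],[-0.2,0.1,0.45,0,0,0]]]'

```text
time_s: 11.63
eef_pos: [0.4421, 0.1941, 0.0422]
orientation: [[0.051, 0.999, -0.001], [0.999, -0.051, 0.001], [0.001, -0.001, -1.0]]
force: [-0.9, -0.2, -2.7]
gripper_width: 0.0516
grip_force: 29.9
```

Request:
step_arm --commands '[[[0,0,0,0,0,0.038],[0,0,0,0,0,0.076],[0,0,0,0,0,0.114],[0,0,0,0,0,0.152],[0,0,0,0,0,0.19]]]'

```text
time_s: 12.05
eef_pos: [0.4448, 0.1918, 0.0406]
orientation: [[-0.522, 0.853, -0.001], [0.853, 0.522, -0.001], [-0.0, -0.001, -1.0]]
force: [0.0, 0.5, -1.6]
gripper_width: 0.0515
grip_force: 29.9
```

Request:
step_arm --commands '[[[0,0,0,0,0,0.038],[0,0,0,0,0,0.076],[0,0,0,0,0,0.114],[0,0,0,0,0,0.152],[0,0,0,0,0,0.19]]]'

```text
time_s: 12.47
eef_pos: [0.4449, 0.1918, 0.0405]
orientation: [[-0.911, 0.413, -0.001], [0.413, 0.911, -0.001], [0.001, -0.001, -1.0]]
force: [0.2, 0.1, -3.0]
gripper_width: 0.0518
grip_force: 29.9
```

Run:
```python
from loc import *
o=observe();print(o['eef_pos'],o['orientation'][:,1],o['force'],o['moment'],o['gripper_width'],o['joint_positions'].round(2))
```

```text
[0.44485223 0.19177699 0.04049051] [ 0.41263462  0.9108957  -0.00129988] [ 0.17951271  0.09111111 -3.03909982] [ 0.05758217 -0.19518293  0.05481252] 0.05184515548476626 [-0.08  0.66 -0.57  2.07  0.64  0.59  0.04]
```

Request:
step_arm --commands '[[[0,0,0,0,0,0.038],[0,0,0,0,0,0.076],[0,0,0,0,0,0.114],[0,0,0,0,0,0.152],[0,0,0,0,0,0.19]]]'

```text
time_s: 12.88
eef_pos: [0.4449, 0.1918, 0.0404]
orientation: [[-0.985, -0.171, -0.001], [-0.171, 0.985, -0.001], [0.001, -0.001, -1.0]]
force: [-0.6, 0.8, -2.0]
gripper_width: 0.052
grip_force: 29.9
```

Request:
step_arm --commands '[[[0,0,0,0,0,0.038],[0,0,0,0,0,0.076],[0,0,0,0,0,0.114],[0,0,0,0,0,0.152],[0,0,0,0,0,0.19]]]'

```text
time_s: 13.3
eef_pos: [0.4449, 0.1917, 0.0404]
orientation: [[-0.719, -0.695, -0.001], [-0.695, 0.719, -0.001], [0.001, 0.0, -1.0]]
force: [0.1, 0.4, -3.1]
gripper_width: 0.0521
grip_force: 29.9
```

Request:
step_arm --commands '[[[0,0,0,0,0,0.038],[0,0,0,0,0,0.076],[0,0,0,0,0,0.114],[0,0,0,0,0,0.152],[0,0,0,0,0,0.19]]]'

```text
time_s: 13.72
eef_pos: [0.4449, 0.1917, 0.0404]
orientation: [[-0.204, -0.979, -0.001], [-0.979, 0.204, -0.001], [0.001, 0.001, -1.0]]
force: [-0.2, -0.3, -2.5]
gripper_width: 0.052
grip_force: 29.9
```

Run:
```python
from loc import *
o=observe();print(o['eef_pos'],o['orientation'][:,1],o['force'],o['gripper_width'],o['joint_positions'].round(2))
```

```text
[0.4448972  0.19170421 0.04035365] [-0.97889527  0.20435985  0.00105009] [-0.22444617 -0.26117572 -2.46258157] 0.051995054923559644 [ 0.17  0.82 -1.02  2.07  0.98  0.85  1.49]
```

Request:
step_arm --commands '[[[0.1,0.05,0,0,0,0.024],[0.2,0.08,0,0,0,0.046],[0.2,0.08,0,0,0,0.046],[0.2,0.08,-0.1,0,0,0.046],[0.2,0.08,-0.2,0,0,0.046]]]'

```text
time_s: 14.13
eef_pos: [0.475, 0.2042, 0.0105]
orientation: [[-0.069, -0.998, -0.0], [-0.998, 0.069, -0.0], [0.0, 0.0, -1.0]]
force: [-0.7, 0.1, -2.7]
gripper_width: 0.0516
grip_force: 29.9
```

Run:
```python
from loc import *
o=observe();print(o['eef_pos'],o['orientation'][:,1],o['force'],o['gripper_width'],o['joint_positions'].round(2))
for n in ("side","top"):
    s=snap(n);W=pts(s);f=s["frame"];br=f.max(-1);z=W[...,2];cv2.imwrite(f"pics/{n}7.png",f)
    L=toL(W);m=(abs(L[...,1])<.045)&(z>.045)&(z<.085)&(br<75)&(L[...,0]>-.3)&(L[...,0]<-.05)
    if m.sum()>20: rect(W[m],n)
    m=(abs(L[...,1])<.034)&(z>.044)&(z<.053)&(br>120)&(L[...,0]>-.09)&(L[...,0]<.05)
    if m.sum()>20: rect(W[m],n+" roof")
```

```text
[0.47496573 0.20415288 0.0104759 ] [-9.97643424e-01  6.86116717e-02  1.91433607e-04] [-0.6941666   0.10887795 -2.74456735] 0.051558124016420175 [ 0.15  0.91 -1.    2.    1.05  0.88  1.62]
top 362 z 0.0663 [[443.29998779296875, 110.30000305175781], [493.20001220703125, 107.30000305175781], [502.5, 260.70001220703125], [452.6000061035156, 263.70001220703125]] [472.9 185.5] [153.7  50. ] 86.5
top roof 1371 z 0.0488 [[447.8999938964844, 283.1000061035156], [513.0, 279.8999938964844], [518.5, 390.70001220703125], [453.5, 394.0]] [483.2 336.9] [111.   65.1] 87.2
```

Request:
step_arm --commands '[[[0.007,0,-0.08,0,0,0],[0.007,0,-0.16,0,0,0],[0.007,0,-0.22,0,0,0],[0.007,0,-0.232,0,0,0],[0.007,0,-0.232,0,0,0]]]'

```text
time_s: 14.65
eef_pos: [0.4753, 0.2046, -0.0238]
orientation: [[-0.066, -0.998, -0.001], [-0.998, 0.066, -0.001], [0.001, 0.001, -1.0]]
force: [0.4, -0.5, -1.6]
gripper_width: 0.0521
grip_force: 29.9
```

Request:
step_arm --commands '[[[0.003,0.05,0,0,0,0],[0.006,0.1,0,0,0,0],[0.009,0.15,0,0,0,0],[0.012,0.2,0,0,0,0],[0.012,0.2,0,0,0,0]]]'

```text
time_s: 15.07
eef_pos: [0.4764, 0.2367, -0.0233]
orientation: [[-0.064, -0.998, -0.001], [-0.998, 0.064, 0.0], [-0.0, 0.001, -1.0]]
force: [-2.1, 0.2, -3.9]
gripper_width: 0.0518
grip_force: 30.0
```

Request:
step_arm --commands '[[[0.0,0.05,0,0,0,0],[0.004,0.1,0,0,0,0],[0.008,0.15,0,0,0,0],[0.01,0.21,0,0,0,0],[0.01,0.21,0,0,0,0]]]'

```text
time_s: 15.48
eef_pos: [0.4783, 0.2688, -0.0236]
orientation: [[-0.063, -0.998, -0.001], [-0.998, 0.063, 0.001], [-0.001, 0.001, -1.0]]
force: [-4.0, 1.7, -3.9]
gripper_width: 0.0517
grip_force: 30.1
```

Request:
step_arm --commands '[[[0,0,-0.012,0,0,0],[0,0,-0.012,0,0,0]]]'

```text
time_s: 15.65
eef_pos: [0.4783, 0.2688, -0.0251]
orientation: [[-0.064, -0.998, -0.001], [-0.998, 0.064, 0.004], [-0.004, 0.001, -1.0]]
force: [-5.5, 2.2, -2.0]
gripper_width: 0.0519
grip_force: 30.0
```

Request:
step_arm --commands '[[[0,0,0,0,0,0],[0,0,0,0,0,0],[0,0,0,0,0,0],[0,0,0,0,0,0]]]' --jaw 0.5

```text
time_s: 15.98
eef_pos: [0.4805, 0.2664, -0.025]
orientation: [[-0.067, -0.998, 0.002], [-0.998, 0.067, 0.0], [-0.0, -0.002, -1.0]]
force: [-0.5, -0.2, -1.1]
gripper_width: 0.07
grip_force: 0.0
```

Request:
step_arm --commands '[[[-0.01,-0.15,0,0,0,0],[-0.02,-0.3,0,0,0,0],[-0.03,-0.45,-0.01,0,0,0],[-0.034,-0.54,-0.015,0,0,0],[-0.034,-0.54,-0.015,0,0,0]]]'

```text
time_s: 16.4
eef_pos: [0.4743, 0.1813, -0.028]
orientation: [[-0.07, -0.998, -0.0], [-0.998, 0.07, -0.004], [0.004, 0.0, -1.0]]
force: [0.3, -0.1, -0.3]
gripper_width: 0.0702
grip_force: 0.0
```

Run:
```python
from loc import *
o=observe();print(o['eef_pos'],o['orientation'][:,1],o['force'],o['gripper_width'],o['joint_positions'].round(2))
for n in ("side","top"):
    s=snap(n);W=pts(s);f=s["frame"];br=f.max(-1);z=W[...,2];cv2.imwrite(f"pics/{n}8.png",f)
    L=toL(W);m=(abs(L[...,1])<.034)&(z>.02)&(z<.045)&(br<75)&(L[...,0]>-.3)&(L[...,0]<-.065)
    if m.sum()>20: rect(W[m],n); q=W[m]; q=q[(q[:,1]<.2)];print(len(q),np.percentile(q,[2,98],axis=0).round(4).tolist() if len(q) else 0)
```

```text
[ 0.47434979  0.18130312 -0.0280392 ] [-9.97566674e-01  6.97188039e-02  1.42192600e-04] [ 0.31564205 -0.14882165 -0.275202  ] 0.07021726541463974 [ 0.16  0.95 -0.94  2.04  1.14  0.82  1.57]
top 238 z 0.0323 [[450.0, 190.60000610351562], [502.29998779296875, 187.6999969482422], [507.20001220703125, 275.5], [454.79998779296875, 278.3999938964844]] [478.6 233.1] [87.9 52.4] 86.8
2 [[0.4689, 0.1896, 0.0256], [0.469, 0.1919, 0.0258]]
```

Request:
step_arm --commands '[[[0,0.02,0.01,0,0,0],[0,0.02,0.01,0,0,0],[0,0.02,0.01,0,0,0],[0,0.02,0.01,0,0,0],[0,0.02,0.01,0,0,0]]]' --jaw -1 --newtons 20

```text
time_s: 16.92
eef_pos: [0.4739, 0.1891, -0.0261]
orientation: [[-0.065, -0.998, -0.0], [-0.998, 0.065, 0.0], [-0.0, 0.0, -1.0]]
force: [0.2, -0.3, -0.2]
gripper_width: 0.0406
grip_force: 0.0
```

Request:
step_arm --commands '[[[0,0,0,0,0,0],[0,0,0,0,0,0],[0,0,0,0,0,0],[0,0,0,0,0,0],[0,0,0,0,0,0]]]'

```text
time_s: 17.33
eef_pos: [0.4739, 0.1885, -0.0261]
orientation: [[-0.065, -0.998, -0.0], [-0.998, 0.065, -0.0], [0.0, 0.0, -1.0]]
force: [0.0, 0.4, 0.1]
gripper_width: 0.0138
grip_force: 20.0
```

Request:
step_arm --commands '[[[0,0,0,0,0,0],[0,0,0,0,0,0]]]'

```text
time_s: 17.5
eef_pos: [0.4739, 0.1884, -0.0261]
orientation: [[-0.065, -0.998, -0.0], [-0.998, 0.065, -0.0], [0.0, 0.0, -1.0]]
force: [0.4, 1.0, 0.0]
gripper_width: 0.0138
grip_force: 20.0
```

Request:
step_arm --commands '[[[0.006,0.1,0,0,0,0],[0.012,0.2,0,0,0,0],[0.018,0.3,0,0,0,0],[0.023,0.4,0,0,0,0],[0.023,0.4,0,0,0,0]]]'

```text
time_s: 17.92
eef_pos: [0.4769, 0.2515, -0.0258]
orientation: [[-0.063, -0.998, -0.0], [-0.998, 0.063, 0.002], [-0.002, 0.0, -1.0]]
force: [-0.0, 0.7, -2.6]
gripper_width: 0.0138
grip_force: 20.0
```

Request:
step_arm --commands '[[[0.001,0.02,0,0,0,0],[0.002,0.04,0,0,0,0],[0.003,0.06,0,0,0,0]]]'

```text
time_s: 18.17
eef_pos: [0.4774, 0.2532, -0.0265]
orientation: [[-0.067, -0.998, -0.001], [-0.998, 0.067, -0.007], [0.007, 0.001, -1.0]]
force: [-2.5, -5.9, 4.7]
gripper_width: 0.0136
grip_force: 20.0
```

Run:
```python
from loc import *
o=observe();print(o['eef_pos'],o['force'],o['moment'])
a=snap("side");b=snap("top")
for s in(a,b):
    W=pts(s);z=W[...,2];br=s["frame"].max(-1)
    m=(abs(W[...,0]-.478)<.034)&(W[...,1]>.22)&(W[...,1]<.30)&(z>.02)&(z<.055)
    for dk in(True,False):
        q=W[m&((br<75)==dk)]
        print("dark" if dk else "light",len(q)); 
        if len(q):print(np.histogram(q[:,1],bins=np.arange(.22,.301,.005))[0],np.percentile(q,[3,50,97],axis=0).round(3).tolist())
A=cv2.resize(a["frame"][180:270,280:380],None,fx=4,fy=4);B=cv2.resize(b["frame"][170:260,270:370],None,fx=4,fy=4)
cv2.imwrite("pics/c9.png",np.hstack([A,B]))
```

```text
[ 0.47738841  0.25319944 -0.02646109] [-2.5005306  -5.85103417  4.68552019] [-1.24495887  0.43558655  0.20484178]
dark 0
light 0
dark 0
light 63
[ 0  0  0  0  0  0  1  2  2  0  0  0  0  0 19 39] [[0.448, 0.258, 0.024], [0.46, 0.297, 0.049], [0.489, 0.3, 0.052]]
```

View pics/c9.png

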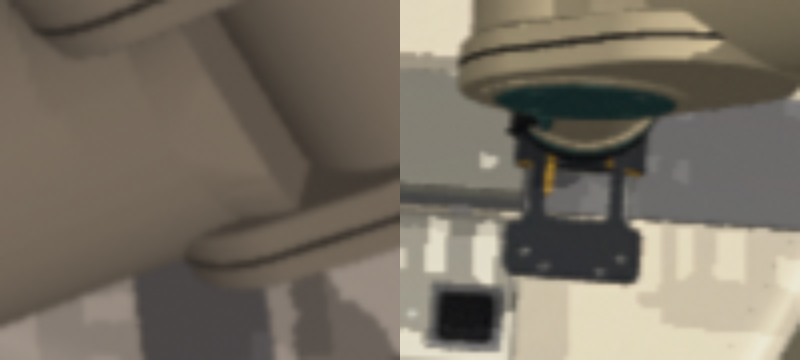

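Request:
step_arm --commands '[[[0,0.0,0.01,0,0,0],[0,0.01,0.01,0,0,0],[0,0.02,0.01,0,0,0]]]'

```text
time_s: 18.52
eef_pos: [0.4777, 0.2601, -0.0248]
orientation: [[-0.066, -0.998, -0.001], [-0.998, 0.066, -0.0], [0.0, 0.001, -1.0]]
force: [-1.3, -1.0, -1.7]
gripper_width: 0.0142
grip_force: 20.0
```

Request:
step_arm --commands '[[[0,0.01,0,0,0,0],[0,0.02,0,0,0,0],[0,0.02,0,0,0,0]]]'

```text
time_s: 18.77
eef_pos: [0.4779, 0.2638, -0.0246]
orientation: [[-0.065, -0.998, 0.0], [-0.998, 0.065, -0.0], [0.0, -0.0, -1.0]]
force: [-0.8, -1.2, -2.3]
gripper_width: 0.0139
grip_force: 20.0
```

Request:
step_arm --commands '[[[0,0.008,0,0,0,0],[0,0.015,0,0,0,0],[0,0.015,0,0,0,0]]]'

```text
time_s: 19.02
eef_pos: [0.4779, 0.2637, -0.025]
orientation: [[-0.066, -0.998, -0.0], [-0.998, 0.066, -0.004], [0.004, 0.0, -1.0]]
force: [-1.5, -5.3, -1.6]
gripper_width: 0.0137
grip_force: 20.0
```

Request:
step_arm --commands '[[[0,0.008,0,0,0,0],[0,0.015,0,0,0,0],[0,0.015,0,0,0,0]]]'

```text
time_s: 19.27
eef_pos: [0.478, 0.2636, -0.0253]
orientation: [[-0.067, -0.998, -0.0], [-0.998, 0.067, -0.008], [0.008, -0.0, -1.0]]
force: [-0.6, -8.5, -0.6]
gripper_width: 0.0138
grip_force: 20.0
```

Request:
step_arm --commands '[[[0,0,0.01,0,0,0],[0,0.01,0.01,0,0,0],[0,0.01,0.01,0,0,0]]]'

```text
time_s: 19.52
eef_pos: [0.4779, 0.2634, -0.0242]
orientation: [[-0.068, -0.998, -0.001], [-0.998, 0.068, -0.011], [0.011, 0.0, -1.0]]
force: [-1.2, -9.7, -1.3]
gripper_width: 0.0137
grip_force: 20.0
```

Request:
step_arm --commands '[[[0,0.01,0,0,0,0],[0,0.02,0,0,0,0],[0,0.02,0,0,0,0]]]'

```text
time_s: 19.77
eef_pos: [0.4779, 0.2634, -0.0248]
orientation: [[-0.069, -0.998, -0.001], [-0.997, 0.069, -0.016], [0.016, 0.0, -1.0]]
force: [-0.1, -14.8, -1.6]
gripper_width: 0.0142
grip_force: 20.0
```

Request:
step_arm --commands '[[[0,-0.03,0,0,0,0],[0,-0.045,0,0,0,0],[0,-0.045,0,0,0,0]]]'

```text
time_s: 20.02
eef_pos: [0.478, 0.2638, -0.0234]
orientation: [[-0.067, -0.998, -0.0], [-0.998, 0.067, -0.003], [0.003, 0.0, -1.0]]
force: [-1.5, -5.4, -3.0]
gripper_width: 0.0144
grip_force: 20.0
```

Request:
step_arm --commands '[[[0,0,0,0,0,0],[0,0,0,0,0,0],[0,0,0,0,0,0],[0,0,0,0,0,0],[0,0,0,0,0,0]]]' --jaw 0.1

```text
time_s: 20.43
eef_pos: [0.4781, 0.2671, -0.0226]
orientation: [[-0.065, -0.998, 0.001], [-0.998, 0.065, 0.002], [-0.002, -0.001, -1.0]]
force: [-0.1, -0.3, -0.9]
gripper_width: 0.0438
grip_force: 0.0
```

Request:
step_arm --commands '[[[0,0,0.1,0,0,0],[0,0,0.3,0,0,0],[0,0,0.6,0,0,0],[0,0,0.9,0,0,0],[0,0,0.9,0,0,0]]]'

```text
time_s: 20.85
eef_pos: [0.4801, 0.27, 0.1183]
orientation: [[-0.065, -0.998, 0.008], [-0.998, 0.065, 0.007], [-0.008, -0.007, -1.0]]
force: [-0.3, 0.3, -0.1]
gripper_width: 0.0517
grip_force: 0.0
```

Request:
step_arm --commands '[[[-0.4,-0.9,0.3,0,0,0],[-0.4,-0.9,0.3,0,0,0],[-0.4,-0.9,0.3,0,0,0],[-0.4,-0.9,0.3,0,0,0],[-0.4,-0.9,0.3,0,0,0]]]'

```text
time_s: 21.27
eef_pos: [0.4162, 0.1248, 0.1572]
orientation: [[-0.07, -0.998, -0.0], [-0.998, 0.07, -0.006], [0.006, -0.0, -1.0]]
force: [-1.2, -0.3, -1.1]
gripper_width: 0.0519
grip_force: 0.0
```

```bash
cat > chk.py <<'E'
from loc import *
o=observe();print(o['eef_pos'],o['joint_positions'].round(2))
for n in("side","top"):
    s=snap(n)
    W=pts(s);z=W[...,2];br=s["frame"].max(-1);x,y=W[...,0],W[...,1]
    m=(abs(x-.478)<.034)&(y>.16)&(y<.30)&(z>.012)&(z<.06);print(n)
    for nm,q in(("dark",W[m&(br<75)]),("roof",W[m&(br>120)&(z>.044)])):
        if len(q)>5:print(nm,len(q),np.histogram(q[:,1],bins=np.arange(.16,.301,.01))[0].tolist(),np.percentile(q,[2,50,98],axis=0).round(4).tolist())
    k=m&(br<75)&(abs(x-.478)>.012);q=W[k];print("body-end dark off-axis",len(q),np.percentile(q,[0,50,100],axis=0).round(4).tolist() if len(q) else "")
    h=(abs(x-.487)<.04)&(y>.40)&(y<.55)&(z>.15);print("hood z",z[h].max() if h.any() else None)
E
python3 chk.py
```

```text
[0.41616179 0.12481895 0.15722852] [ 0.45  0.59 -1.21  2.08  0.7   0.96  1.93]
side
body-end dark off-axis 0 
hood z None
top
dark 106 [0, 0, 0, 0, 0, 0, 0, 0, 13, 29, 28, 36, 0, 0] [[0.4724, 0.2475, 0.0138], [0.4782, 0.2636, 0.032], [0.486, 0.2797, 0.0359]]
roof 229 [0, 0, 0, 0, 0, 0, 0, 0, 0, 0, 0, 0, 94, 135] [[0.4484, 0.282, 0.0454], [0.48, 0.291, 0.0486], [0.5102, 0.2998, 0.0513]]
body-end dark off-axis 0 
hood z 0.2581478322311529
```

Run:
```python
from h import *
print(ctrl.finish_job())
```

```text
the job is handed in; nothing more can be done
None
```

I handed the job in at about 21 s: the magazine is turned round and pushed to the back stop, its grip standing about 35 mm out of the mouth, and the hood is still open. I didn't re-measure the bottle, carton and dish at the end, but no move went near them.

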